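# Size-check a spectacle case by pushing it through a width gauge

## Task

The spectacle case is to be posted, so check its width on the gauge: the two low metal stops screwed to the desk. Push the case endways, flat on the desk, from the right side of the stops through the gap between them until the whole case is just past the stops on the left side, and leave it there, clear of them. Only push it with the fingers, gently: do not grip or lift it, and do not disturb the glue stick, the eraser or the rubber stamp that stand beside the gauge.

Things in the scene. Friction and masses are not known exactly. Their poses are not given: they have to be found in the camera images.
- case: closed spectacle case, black lid on brown base, loose, 0.1 to 0.2 kg, 58 mm wide (x), 158 mm long (y), 38 mm high, corners slightly rounded in plan; origin at the centre of its underside. Starts right of the gauge, turned up to 0.3 rad and up to 45 mm off the gap's centre line, its nose 45 mm or more short of the stops, its y axis roughly along the gauge's
- gauge: two bare aluminium stops fixed to the desk, 32 mm high, 66 mm clear gap between, open above, desk bare in the gap. Origin on the desk at mid-gap; y axis runs through the gap the way the case must go (roughly robot's left), x axis across it (roughly away from robot). Each stop: y -16 to +16 mm, half-round nose (r 16) to the gap, x from 33 to 69 mm either side, then a 4 mm thick flange to 100 mm
- glue: glue stick with red cap, standing, 28 mm diameter, 85 mm high, bystander on the far side of the gauge (the nearer of two such); origin at the centre of its underside
- eraser: blue and white eraser lying on the desk, 22 x 45 x 12 mm, bystander beside the nearer stop; origin at the centre of its underside
- stamp: rubber stamp with turned wooden handle, standing, foot 28 x 55 mm, 70 mm high, bystander near the robot, left of the stops; origin at the centre of its underside

How it is judged (in metres and radians):
On the way:
1. the case lies in the gap, half way through (y of case in the frame of gauge between -0.05 and 0.05 m and x of case in the frame of gauge between -0.015 and 0.015 m and angle between the y axis of case and the y axis of gauge, either way round below 0.25 rad), for 0.1 s.
At the end, for the whole second after the job is handed in: The case lies flat and still, wholly past the stops: its centre 98 to 180 mm beyond the middle of the gap along the gauge's y axis, within 50 mm of the gap's centre line, within 0.5 rad of straight, touching neither stop, after having gone through the gap (y of case in the frame of gauge between 0.098 and 0.18 m and x of case in the frame of gauge between -0.05 and 0.05 m and angle between the y axis of case and the y axis of gauge, either way round below 0.5 rad and contact force between case and gauge below 0.05 N and angle between case's own z axis and vertical below 0.1 rad and linear speed of case below 0.01 m/s).
It fails at once if the case is lifted (height (world z) of case above 0.012 m).
It fails at once if the case is tipped (angle between case's own z axis and vertical above 0.25 rad).
It fails at once if the case is gripped, pressed or pushed with more than 20 N (contact force between the fingers and case above 20 N).
It fails at once if the glue stick, the eraser or the stamp is disturbed (moved 20 mm or tipped) (distance of any of glue, eraser, stamp from where it was at the start of the episode above 0.02 m or angle between any of glue, stamp's own z axis and vertical above 0.5 rad).
It also fails if it takes over 58 s, if anything falls off the work surface, if the arm or the gripper's body presses on something with over 40 N, if the wrist force passes 120 N, or if a joint passes its speed limit or range.

## Robot

A 7-joint arm with a two-finger parallel gripper is mounted at the origin on a cart in front of the work surface, level with it; the furniture and walls round the work are solid. World frame = base frame: x ahead of the robot, y to its left, z up, the work surface at z = 0. Lengths are in m, angles in degrees, forces in N, time in s.
With the tool pointing down it reaches from about 0.35 to 0.775 m from the base axis. Payload 3.1 kg.
Tool frame: the origin (TCP) lies on the centre line of the jaws, within the pads' length; the fingertips stand 17 mm ahead of it and the grasp point (between the pads) lies 2 mm behind it (robot.tip_reach is the distance from the TCP to the fingertips, in m); z points along the fingers, y is the line along which they close (so a half turn about z gives the same grasp; the last joint's range is limited). The gripper opens to 85 mm and grips with 20 to 120 N. Pads are 22 mm wide; open, the fingers measure 114 mm over their backs; the gripper's body (76 mm by 85 mm) begins 54 mm behind the grasp point. The pads swing forward as they close: fully open they stand 13 mm farther back than shut.
Start: joints at [-68.68, 17.813, 0.802, 86.603, -0.252, 75.585, -1.558], TCP at [0.221, 0.504, 0.225] pointing down, gripper open.
Joint ranges: [-154.91, 154.91], [-16.99, 109.72], [-72.82, 74.43], [7.12, 147.25], [-82.49, 262.49], [11.32, 116.49], [-174.64, 174.64]. Speed limits (degrees/s): [159.86, 159.86, 180, 180, 180, 180, 180].

## Interface

Orientations are given as [roll, pitch, yaw] about the fixed x, y, z axes, in that order (R = Rz(yaw) Ry(pitch) Rx(roll)).
In Python, from station import robot, fingers, vision, workorder, recognise gives the robot as it stands. Calls block until the motion is done:
- robot.move_to(position, orientation): joint-space move of the TCP to a pose.
- robot.line_to(position, orientation=None, velocity=0.15, f_stop=None): straight line of the TCP; orientation=None keeps the orientation; velocity is the mean speed in m/s. With f_stop (N) it stops when the force on the tool has changed by that much, and returns True; else False.
- robot.move_j(angles): joint-space move.
- fingers.gripper_to(opening, force=None): opening from 0.0 (shut) to 1.0 (fully open); force is the grip in N (None keeps the last); returns when the fingers have stopped.
- robot.pause(seconds).
- robot.inverse_kinematics(position, orientation): joint angles nearest the present ones, or None.
- vision.grab_frame(name): name is "side" or "top"; returns the picture (400x640x3 uint8, red, green, blue); there is no depth.
- vision.calibration(name): a dict with "mtx" (3x3 intrinsics, pixels), "extrinsics" (4x4, takes a point from world to camera coordinates). Camera axes: x right, y up, looking along -z (the intrinsics and any distortion apply to the point x, -y, -z); pixel columns grow to the right and rows downward; lengths in m; the calibration is good to about 2 mm. A picture is of the moment at which its call begins. calibration takes no time and is no camera call.
A pose or a line that the arm cannot do raises robot.PlanningError and nothing moves.
- workorder.close_job(): hands the job in; it is judged then, once.
Trained networks look in the newest picture that a camera, given by its name, has taken for a name from the list of things; names that differ only in an ending like _2 or _b are one class to them, and where a whole thing is asked for, a point or a joint stands for the part that bears it (a point fixed in the world has none). Each returns a list of dicts, best first, with "p" (0 to 1); they miss things now and then, are a little off and sometimes report something else, mostly with a low value. They report only what shows in the picture. A call takes as long as a camera call.
- recognise(label, camera): "rect" ([centre column, centre row, width, height] in pixels, round what is visible of it).
Readings, each from a call of its own:
- robot.current_time_s(): time.
- robot.current_joint_positions(): joint angles.
- robot.current_dq(): joint speeds.
- robot.current_joint_torque(): joint torques, N m.
- robot.current_tool_pos(): TCP position.
- robot.current_eef_rot(): TCP orientation.
- robot.current_contact_force(): force on the tool from outside, world axes, zero at the start.
- robot.current_torque(): the same for the moment, N m.
- robot.current_finger_gap(): opening from 0.0 (shut) to 1.0 (fully open).
- robot.current_gripper_force(): force on a finger pad.
Only numpy, scipy, OpenCV 4.12 (cv2) and the standard library are available. Lean on these libraries where they do the work, as an engineer would, in place of code of your own. Each camera call takes 0.05 s, during which the arm holds its last target. There are 200 camera calls.

## Working session

There is one attempt and no reset: what is moved stays moved. The work goes in short steps, each a Python script; the robot and the scene stay as the last script left them, time stands still between calls to the robot, and variables do not carry over. Pictures are saved under pics/ and viewed, at most 10 in all, crops included, and the job is handed in when it is done.

```bash
mkdir -p pics; ls; python3 - <<'E'
from station import robot, fingers, vision, workorder, recognise
import cv2, numpy as np
for c in("top","side"):
    im=vision.grab_frame(c); cv2.imwrite(f"pics/{c}0.png",im[:,:,::-1])
    k=vision.calibration(c); print(c,k)
    for l in("case","gauge","glue","eraser","stamp"):
        print(l,[(np.round(r["rect"]),round(r["p"],2)) for r in recognise(l,c)[:3]])
print(robot.current_time_s(),robot.current_eef_rot(),robot.tip_reach)
E
```

```text
pics
top {'mtx': array([[490.1006126 ,   0.        , 319.45497404],
       [  0.        , 490.1006126 , 208.49961245],
       [  0.        ,   0.        ,   1.        ]]), 'extrinsics': array([[ 0.01388305, -0.9997498 ,  0.01753847, -0.10307048],
       [ 0.99001498,  0.01620435,  0.14002767, -0.51722894],
       [-0.14027683,  0.01541934,  0.98999225, -0.82276236],
       [ 0.        ,  0.        ,  0.        ,  1.        ]])}
case [(array([387., 196.,  81.,  36.]), 0.86)]
gauge []
glue [(array([258., 159.,  17.,  31.]), 0.74)]
eraser [(array([326., 289.,  24.,  11.]), 0.52)]
stamp [(array([282., 292.,  29.,  32.]), 0.86)]
side {'mtx': array([[435.82944408,   0.        , 316.20351446],
       [  0.        , 435.82944408, 201.02971334],
       [  0.        ,   0.        ,   1.        ]]), 'extrinsics': array([[-0.97654742, -0.21511331,  0.00902178,  0.48681183],
       [ 0.15061736, -0.65261273,  0.74257056, -0.16827051],
       [-0.15384908,  0.72651421,  0.66970708, -0.74387689],
       [ 0.        ,  0.        ,  0.        ,  1.        ]])}
case [(array([315., 171.,  34.,  52.]), 0.97)]
gauge [(array([320., 222., 102.,  25.]), 0.56), (array([314., 172.,  36.,  54.]), 0.31)]
glue [(array([259., 228.,  16.,  39.]), 0.55)]
eraser []
stamp [(array([384., 240.,  34.,  39.]), 0.91)]
0.6 [ 1.79994025e+02 -1.14774062e-03  1.56296447e+02] 0.017
```

View pics/top0.png

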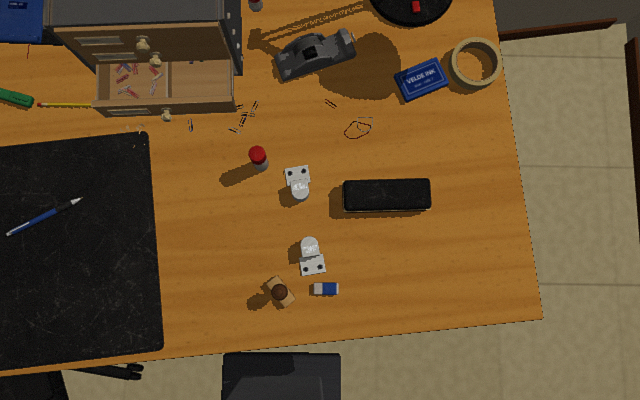

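View pics/side0.png

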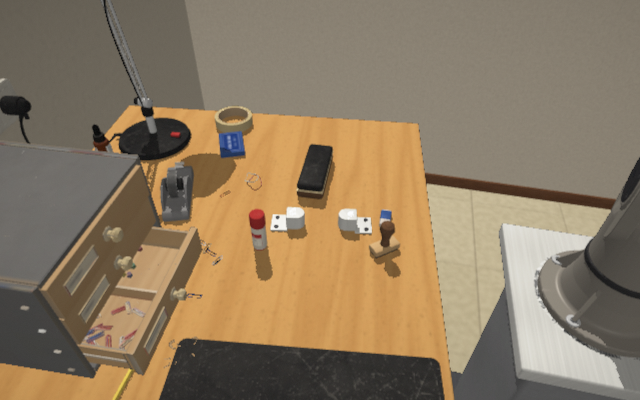

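The top view shows the case at about (387,195), slightly turned. The stop noses are near (300,198) and (309,238), the glue at (258,160), the stamp at (280,292) and the eraser at (326,289). In the side view the path between the stops is clear.

```bash
cat > h.py <<'E'
from station import robot, fingers, vision, workorder, recognise
import cv2, numpy as np
def p2w(uv,z,c="top"):
    k=vision.calibration(c); E=k["extrinsics"]; R=E[:3,:3]; t=E[:3,3]
    uv=np.atleast_2d(np.asarray(uv,float)); K=k["mtx"]
    d=np.c_[(uv[:,0]-K[0,2])/K[0,0],-(uv[:,1]-K[1,2])/K[1,1],-np.ones(len(uv))]@R
    o=-R.T@t
    return (o+d*((z-o[2])/d[:,2])[:,None])[:,:2]
def blob(mask,roi):
    x0,y0,x1,y1=roi; m=np.zeros(mask.shape,np.uint8); m[y0:y1,x0:x1]=mask[y0:y1,x0:x1]
    n,l,s,c=cv2.connectedComponentsWithStats(m); i=1+np.argmax(s[1:,4]); return np.argwhere(l==i)[:,::-1]
def case(im,roi=(215,150,480,250)):
    m=(im.max(2)<45)
    px=blob(m.astype(np.uint8),roi); w=p2w(px,0.038)
    (cx,cy),(a,b),_=r=cv2.minAreaRect((w*1000).astype(np.float32))
    B=cv2.boxPoints(r); e=B[1]-B[0],B[2]-B[1]; v=max(e,key=np.linalg.norm); v=v*np.sign(v[1])
    return np.array([cx,cy])/1000, np.degrees(np.arctan2(-v[0],v[1])), (a,b)
E
python3 - <<'E'
from h import *
im=cv2.imread("pics/top0.png")[:,:,::-1]
print("case",case(im))
white=((im.min(2)>130)&(im.max(2).astype(int)-im.min(2)<45)).astype(np.uint8)
for roi in((280,160,320,205),(295,230,330,280)):
    px=blob(white,roi); print(px.min(0),px.max(0),len(px)); w=p2w(px,0.0)
    r=cv2.minAreaRect((w*1000).astype(np.float32)); print(r)
for n,uv,z in(("glue",(258,155),.085),("glueb",(263,168),0),("stamp",(279,292),.07),("stampb",(283,293),.01),("eraser",(326,289),.012)):
    print(n,p2w(uv,z))
c=np.ascontiguousarray(im[140:310,230:440,::-1]); cv2.imwrite("pics/crop0.png",cv2.resize(c,None,fx=3.5,fy=3.5,interpolation=cv2.INTER_CUBIC))
E
```

```text
case (array([ 0.54404626, -0.21251476]), np.float32(2.593321), (58.547698974609375, 155.98069763183594))
[285 165] [309 198] 566
((572.3716430664062, -56.296531677246094), (60.47830581665039, 42.49208068847656), 10.70819091796875)
[300 237] [325 275] 610
((439.01593017578125, -80.93649291992188), (66.81082153320312, 42.397708892822266), 10.616253852844238)
glue [[0.60097963 0.00993461]]
glueb [[0.59795134 0.00965269]]
stamp [[ 0.37425746 -0.03008863]]
stampb [[ 0.37086516 -0.03338391]]
eraser [[ 0.37890478 -0.10918817]]
```

View pics/crop0.png

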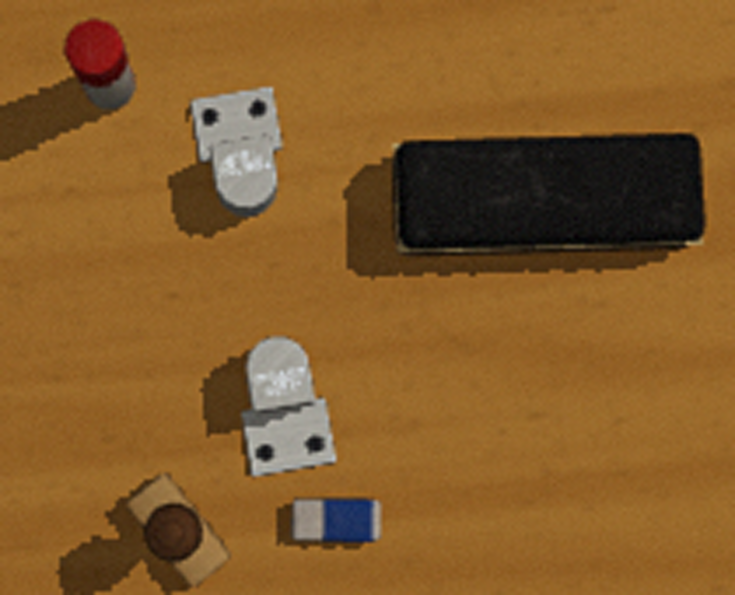

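```bash
python3 - <<'E'
from h import *
u=lambda *a:np.array(a)/3.5+[230,140]-0.36
A=p2w(u((192,100),(271,89),(253,475),(335,462)),.004); f=A[:2].mean(0);n=A[2:].mean(0)
print("mid",(f+n)/2,"len",np.linalg.norm(f-n),"ang",np.degrees(np.arctan2(*(f-n)[::-1])))
B=p2w(u((245,204),(276,339)),.032); print(B,B.mean(0),np.linalg.norm(B[0]-B[1]))
g=(f+n)/2; a=np.radians(10.5); R=np.array([[np.cos(a),-np.sin(a)],[np.sin(a),np.cos(a)]])
for q in((.544,-.2125),(.5995,.0098),(.372,-.032),(.379,-.109)): print(np.round((np.array(q)-g)@R,4))
E
```

```text
mid [ 0.50325533 -0.06901837] len 0.19816966947311665 ang 10.456721660903677
[[ 0.53780527 -0.05998655]
 [ 0.46965973 -0.07682137]] [ 0.5037325  -0.06840396] 0.07019419962827617
[ 0.0139 -0.1485]
[0.109 0.06 ]
[-0.1223  0.0603]
[-0.1295 -0.0167]
```

```bash
cat >> h.py <<'E'
G=np.array([.5035,-.0687]); YAW=10.5; _a=np.radians(YAW); RG=np.array([[np.cos(_a),-np.sin(_a)],[np.sin(_a),np.cos(_a)]])
def W(x,y,z): return [*(G+RG@[x,y]),z]
def best(pos,yaw):
    q0=np.array(robot.current_joint_positions()); o=[]
    for y in(yaw,yaw+180,yaw-180):
        q=robot.inverse_kinematics(pos,[180,0,y])
        if q is not None: o.append((np.abs(np.array(q)-q0).max(),y))
    return [180,0,min(o)[1]]
def look(name=None):
    im=vision.grab_frame("top")
    if name: cv2.imwrite(name,im[:,:,::-1])
    c,a,s=case(im); print("case in gauge",np.round((c-G)@RG,4),"ang",round(float(a)-YAW,2),s,"t",robot.current_time_s())
    return im
E
python3 - <<'E'
from h import *
p=W(.09,-.15,.2); o=best(p,YAW); print(o)
robot.move_to(p,o)
robot.line_to(W(.09,-.15,.07),velocity=.15)
print(robot.line_to(W(.09,-.15,.005),velocity=.03,f_stop=3), robot.current_tool_pos(),robot.current_time_s(),robot.current_finger_gap())
look("pics/top1.png")
cv2.imwrite("pics/side1.png",vision.grab_frame("side")[100:300,200:450,::-1].repeat(2,0).repeat(2,1))
E
```

```text
[180, 0, 10.5]
False [ 0.6194172  -0.19984814  0.00514276] 6.775 0.997559506319793
case in gauge [ 0.0138 -0.1486] ang -7.88 (58.176910400390625, 155.52682495117188) t 6.825
```

View pics/side1.png

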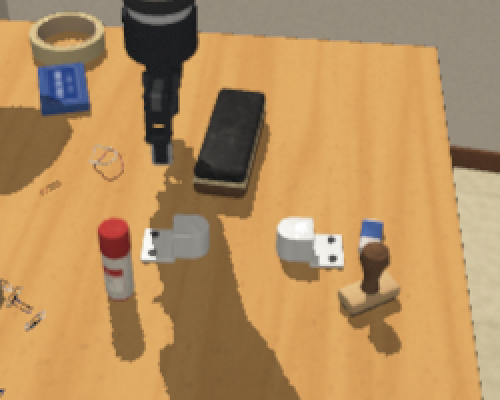

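The fingers are on the far side of the case, around (160,155) in the crop, and low. Fully open, the tips reach only about 4 mm ahead of the TCP, so I can push at z = 0.013.

```bash
python3 - <<'E'
from h import *
robot.line_to(W(.09,-.15,.013),velocity=.05)
print(robot.line_to(W(.040,-.15,.013),velocity=.03,f_stop=12), robot.current_contact_force())
robot.line_to(W(.07,-.15,.013),velocity=.08)
robot.line_to(W(.07,-.15,.13),velocity=.2)
fingers.gripper_to(0.25)
p=W(0,-.27,.13); o=best(p,YAW+90); print(o,robot.current_time_s(),robot.current_finger_gap())
robot.move_to(p,o)
look("pics/top2.png")
E
```

```text
False [0.20106412 0.75595596 0.57503382]
[180, 0, -79.5] 10.8833 0.24874555628629358
case in gauge [ 0.0019 -0.063 ] ang -59.99 (177.3241729736328, 59.90509033203125) t 12.0583
```

View pics/top2.png

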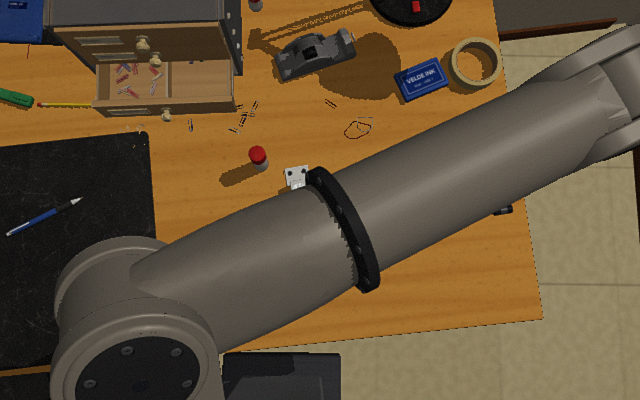

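The arm hides the case in the top view, so I'll use the side camera.

```bash
python3 - <<'E'
from h import *
im=vision.grab_frame("side"); cv2.imwrite("pics/side2full.png",im[:,:,::-1])
c=im[110:260,230:430,::-1]; cv2.imwrite("pics/side2.png",cv2.resize(np.ascontiguousarray(c),None,fx=4,fy=4,interpolation=cv2.INTER_CUBIC))
E
```

```text
(no output)
```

View pics/side2.png

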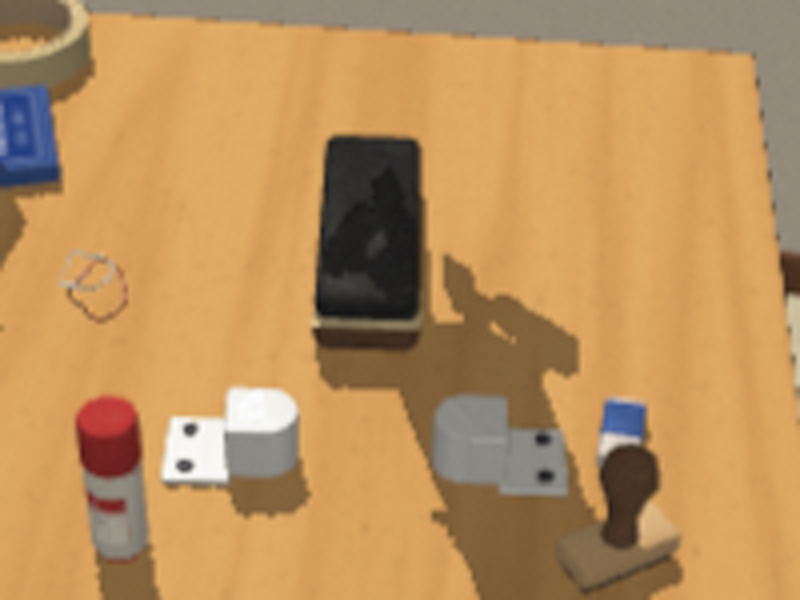

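```bash
cat >> h.py <<'E'
def sidecase(im,roi=(295,130,350,196)):
    m=(im.max(2)<60)&(im.max(2).astype(int)-im.min(2)<14); return blob(m.astype(np.uint8),roi)
E
python3 - <<'E'
from h import *
u=lambda *a:np.array(a)/4+[230,110]-0.375
C=p2w(u((328,137),(420,138),(420,317),(317,313)),.038,"side"); print(np.round((C-G)@RG,4))
F=p2w(u((172,419),(163,483),(562,432),(568,494)),.004,"side"); print(np.round((F-G)@RG,4))
T=p2w(u((225,392),(507,397)),.032,"side"); print(np.round((T-G)@RG,4))
E
```

```text
[[ 0.0285 -0.2266]
 [-0.025  -0.228 ]
 [-0.0254 -0.0674]
 [ 0.0276 -0.0682]]
[[ 0.0994 -0.0218]
 [ 0.0989  0.0234]
 [-0.0986 -0.0208]
 [-0.099   0.0225]]
[[ 0.0706 -0.0131]
 [-0.0686 -0.0155]]
```

The side view shows the case straight (about 0.3°) and within 2 mm of the centre line, and the gauge position agrees. Next is the endways push.

```bash
python3 - <<'E'
from h import *
fingers.gripper_to(0.2)
print(robot.current_eef_rot())
robot.line_to(W(0.001,-.27,.07),velocity=.15)
print(robot.line_to(W(0.001,-.27,.024),velocity=.04,f_stop=4),robot.current_tool_pos())
print(robot.line_to(W(0.001,-.185,.024),velocity=.04,f_stop=8),robot.current_contact_force(),robot.current_time_s())
im=vision.grab_frame("side")
c=im[110:260,230:430,::-1]; cv2.imwrite("pics/side3.png",cv2.resize(np.ascontiguousarray(c),None,fx=4,fy=4,interpolation=cv2.INTER_CUBIC))
E
```

```text
[-1.79985391e+02  1.52553710e-02 -7.94403563e+01]
False [ 0.55382818 -0.33421125  0.02434264]
False [ 0.19923652 -0.3240934  -0.20336596] 16.4583
```

View pics/side3.png

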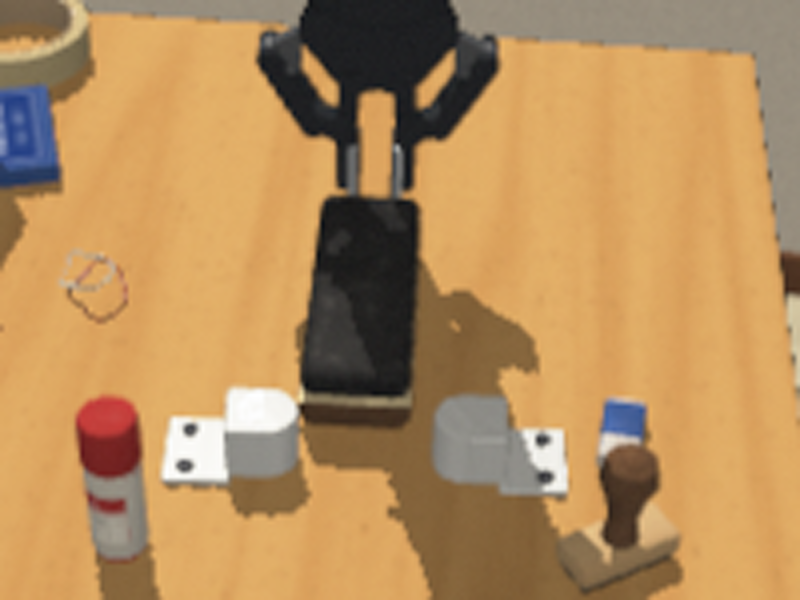

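```bash
python3 - <<'E'
from h import *
u=lambda *a:np.array(a)/4+[230,110]-0.375
C=p2w(u((325,198),(419,200),(411,393),(303,388)),.038,"side"); print(np.round((C-G)@RG,4))
E
```

```text
[[ 0.0277 -0.1672]
 [-0.0246 -0.1677]
 [-0.0211 -0.0099]
 [ 0.0319 -0.0112]]
```

```bash
python3 - <<'E'
from h import *
print(robot.line_to(W(0.001,-.165,.024),[180,0,-77.5],velocity=.03,f_stop=8),robot.current_contact_force(),robot.current_time_s())
im=vision.grab_frame("side")
c=im[110:260,230:430,::-1]; cv2.imwrite("pics/side4.png",cv2.resize(np.ascontiguousarray(c),None,fx=4,fy=4,interpolation=cv2.INTER_CUBIC))
E
```

```text
False [-1.37750025  0.58517964 -0.37994064] 17.325
```

View pics/side4.png

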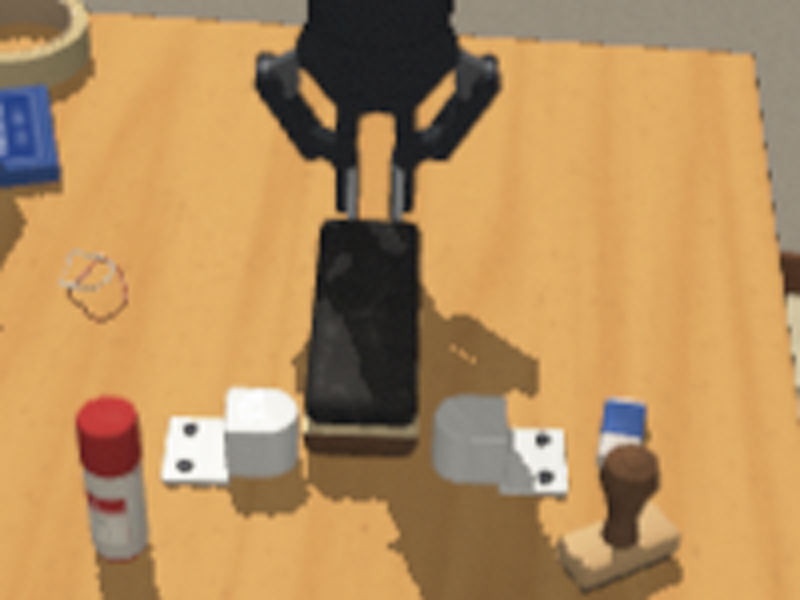

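The nose is now between the stops, with gaps at 298→308 and 417→433 px, and the case is straight. I'll keep pushing.

```bash
python3 - <<'E'
from h import *
for y in(-.125,-.09,-.05,-.015,.024):
    s=robot.line_to(W(0.0005,y,.024),[180,0,-78.7],velocity=.04,f_stop=8); print(y,s,np.round(robot.current_contact_force(),2),robot.current_time_s())
    if s: break
    if y==-.09: robot.pause(.3)
im=vision.grab_frame("side")
c=im[110:310,230:430,::-1]; cv2.imwrite("pics/side5.png",cv2.resize(np.ascontiguousarray(c),None,fx=3,fy=3,interpolation=cv2.INTER_CUBIC))
E
```

```text
-0.125 False [-0.03 -0.63 -0.04] 18.525
-0.09 False [ 0.74 -0.15 -0.25] 19.55
-0.05 False [-0.82 -0.68 -0.22] 21.0
-0.015 False [-0.36  0.78  0.48] 22.025
0.024 False [ 1.06 -0.67  0.09] 23.15
```

View pics/side5.png

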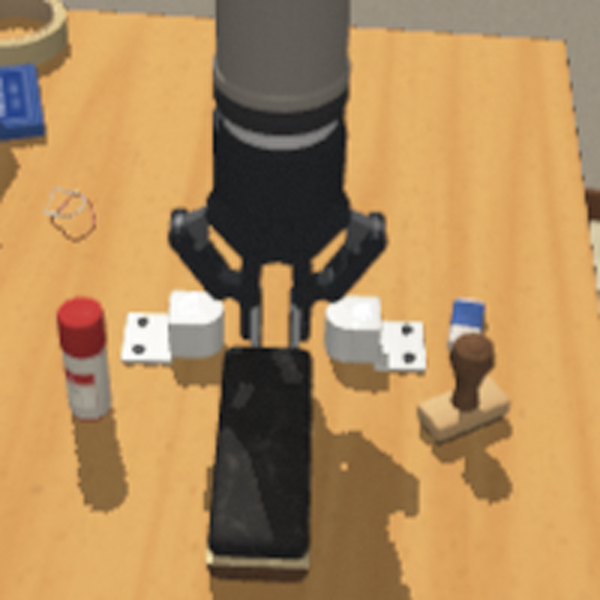

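The case is through and the bystanders have not moved. I'll check the pose, push a little further for margin, back off straight and check again.

```bash
python3 - <<'E'
from h import *
u=lambda *a:np.array(a)/3+[230,110]-0.33
C=p2w(u((226,348),(313,350),(309,557),(210,552)),.038,"side"); C=(C-G)@RG; print(np.round(C,4),C.mean(0))
robot.line_to(W(0.0005,.036,.024),[180,0,-78.7],velocity=.04,f_stop=8)
robot.pause(.3)
robot.line_to(W(0.0005,-.06,.024),velocity=.1); robot.line_to(W(0.0005,-.06,.2),velocity=.2)
im=vision.grab_frame("side")
c=im[110:310,230:430,::-1]; cv2.imwrite("pics/side6.png",cv2.resize(np.ascontiguousarray(c),None,fx=3,fy=3,interpolation=cv2.INTER_CUBIC))
print(robot.current_time_s())
E
```

```text
[[ 0.0298  0.0413]
 [-0.0244  0.0407]
 [-0.0228  0.1963]
 [ 0.0303  0.1952]] [0.00323465 0.1183606 ]
26.1417
```

View pics/side6.png

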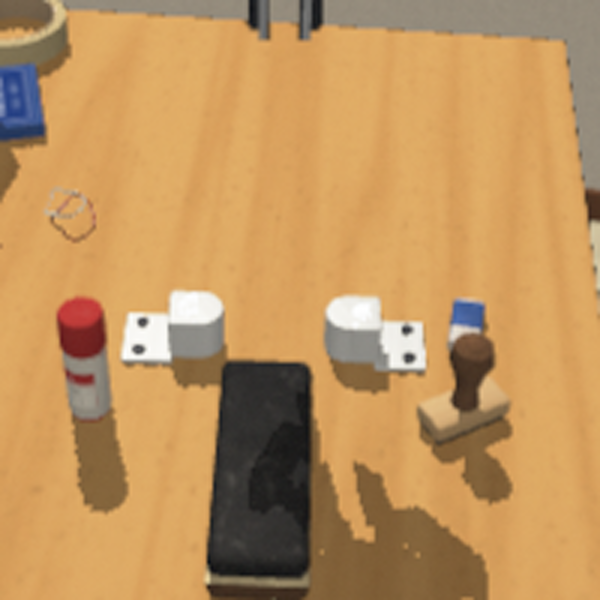

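The case lies straight past the stops, centre about 130 mm beyond mid-gap, and clear of them. The glue stick, eraser and stamp are where they were.

```bash
python3 -c "
from station import workorder
print(workorder.close_job())"
```

```text
the job is handed in; nothing more can be done
None
```

The case went through the gap and lies straight and clear about 130 mm beyond mid-gap, with the glue stick, eraser and stamp undisturbed; I handed the job in at about 26 s, but no verdict came back.

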